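# Third hand: hold a heat sink to a sprung carrier

### The job

On the mounting fixture, first swing the gate lever out of the mouth until it stands square (90 degrees) to the steel carrier plate, and leave it there. Then stand the heat sink on the table in front of the carrier and press its flat face squarely and centrally against the plate with a steady 10 newtons or so, which moves the sprung carrier back about 10 mm; never ram it to its end stop. Finish while still holding it pressed like that, so that a colleague can drive the screws, and leave the jar, the perforated board and the screwdriver alone.

Things in the scene. Friction and masses are not known exactly. Their poses are not given: they have to be found in the camera images.
- fixture: aluminium mounting fixture fixed to the table, 130 mm wide (y), reaching 118 mm back from the carrier's face; its back plate, 54 mm behind that face, is 52 mm high. Origin on the table below the middle of the carrier's face at rest; x points into the fixture (the way the carrier is pushed), y left as seen from the robot, z up. In front of the carrier is bare table
- carrier_face (a point): middle of the front face of the steel carrier plate (plate 80 mm wide, 8 mm thick, from 4 to 64 mm above the table; this point is 34 mm up), moves with the carrier; axes as the fixture's: x points into the plate
- carrier (a joint): how far the carrier plate has been pushed back against its springs, m: 0 at rest, end stop at 0.022. Springs 1000 N/m without preload: 1 N per mm, so 10 N at 0.010
- gate (a joint): angle of the gate lever, rad: 0 when it lies across the mouth parallel to the plate, pointing to the fixture's -y; pi/2 when it stands square out from the plate, pointing to the fixture's -x (towards the robot); up to 2.4. It turns in a level plane, clockwise seen from above as the value grows. It stays where it is left (about 1.2 N at the knob moves it)
- gate_knob (a point): middle of the upright black knob at the gate lever's end: 18 mm diameter, 46 mm high, from 18 to 64 mm above the table (this point 41 mm up), 130 mm from the pivot
- gate_pivot (a point): the gate lever's pivot axis, 12 mm above the table, at fixture x = -12 mm, y = +64.5 mm; a pin there stands 34 mm high. The lever is a flat steel bar 14 mm wide, from 8 to 16 mm above the table; when it is square its inner side lies 57.5 mm to the left of the carrier's middle, so gripper fingers fit between it and a centred heat sink
- sink_center (a point): centre of the loose aluminium heat sink: 55 mm deep (x), 50 mm wide (y), 50 mm high (z), about 0.17 kg, standing on the table with this point 25 mm up. Its own +x side is a plain flat plate (10 mm thick), its -x side shows the edges of five upright fins; the two outer fins are its flat sides, 50 mm apart, good to grip from above
- sink_face (a point): middle of the heat sink's flat face, 27.5 mm along its own x from the centre; x points out of the face
- jar: bystander: clear jar of screws with a yellow lid, 80 mm diameter, 108 mm high, origin at its underside
- perfboard: bystander: brown perforated circuit board lying flat, 90 x 65 x 4 mm, origin at the centre of its underside
- screwdriver: bystander: red-handled screwdriver lying on the table, 200 mm long, handle 26 mm thick, origin below its middle
Things that resemble listed ones, but are neither listed nor needed, are in the scene too. Of the things that look like the part that bears sink_center, take the one that is farthest to the robot's right at the start.

How it is judged:
By the outcome, as a careful person would: the job done as asked, in the order asked, and still so for the second after the job is handed in, while the arm keeps its last pose, push and grip.
It also fails if it takes over 58 s, if anything falls off the work surface, if the arm or the gripper's body presses on something with over 40 N, if the wrist force passes 120 N, or if a joint passes its speed limit or range.

### The arm

A 6-joint arm with a two-finger parallel gripper is mounted at the origin on the work surface. World frame = base frame: x ahead of the robot, y to its left, z up, the work surface at z = 0. Lengths are in mm, angles in degrees, forces in N, time in s.
With the tool pointing down it reaches from about 325 to 1000 mm from the base axis. Payload 5.1 kg.
Tool frame: the origin (TCP) lies midway between the tips of the shut fingers; the grasp point (between the pads) lies 19 mm behind it (r.hold_point_z is the distance from the TCP to the grasp point, in mm); y points along the fingers, z is the direction in which the jaws open and shut, and the axes are right-handed (so a half turn about y gives the same grasp; the last joint's range is limited). The gripper opens to 85 mm and grips with 20 to 120 N. Pads are 22 mm wide; open, the fingers measure 114 mm over their backs; the gripper's body (76 mm by 85 mm) begins 54 mm behind the grasp point. The pads swing forward as they close: fully open they stand 13 mm farther back than shut.
Start: joints at [64.08, 7.093, 94.555, -0, 78.352, -4.733], TCP at [234.948, 606.039, 206.022] pointing down, gripper open.
Joint ranges: [-149.61, 149.61], [-58.7, 133.49], [1.44, 155.28], [-77.14, 257.14], [18.33, 153.61], [-166.67, 166.67]. Speed limits (degrees/s): [147.25, 147.25, 180, 180, 180, 180].

### API

Orientations are given as a 3x3 rotation matrix whose columns are the frame's x, y, z axes.
In Python, from cell import telemetry, grab_frame, close_job, r gives the robot as it stands. The module is installed in compiled form; this text tells all that it offers.
- The arm moves only by the shell command python3 -m inch 'ROWS' [OPENING] [FORCE]. ROWS is JSON, a list that holds one entry, the list of rows, each a list of 4 numbers: the shift along the tool's x, y, z in mm, then the turn about the tool's y in rad. In form: [[[tx, ty, tz, twist], ...]]. A call has exactly 10 rows; each row shifts and turns the pose as measured when the row begins, along the tool's axes as they then stand; what a row does not reach is not made up. A row lasts 1/8 s, in which the tool goes at most 62.5 mm and 10.7 degrees, less where a joint would pass 70% of its speed; a pose out of reach is approached as far as the arm can. A call is refused whole if a number of a shift passes 62.5 or a number of a turn 0.188, either way. A call with a gripper value outside its range is refused whole. OPENING is the opening, from 0 (shut) to 1 (fully open), set as the call begins (- or left out, the last holds). The fingers move at their own pace and stop on an object; FORCE is the grip in N (left out, the last holds). Time passes only in rows, so rows that do not move let the fingers close, or fill a call up. It gives the time, the measured TCP pose, the force and the opening at its end, in the units of the state.
- telemetry.observe(): the state, without advancing time (a new reading comes with each control period).
- grab_frame(name): name is "scene" or "top"; returns a dict with "pixels" (420x560x3 uint8, red, green, blue), "camera_matrix" (3x3 intrinsics, pixels), "D" ([k1, k2, p1, p2, k3] as OpenCV has them; the pictures are not rectified), "origin" and "orientation" of the camera in the world. Camera axes: x right, y up, looking along -z (the intrinsics and any distortion apply to the point x, -y, -z); pixel columns grow to the right and rows downward; lengths in mm; the calibration is good to about 2 mm. A picture is of the moment at which its call begins. There is no depth.
- close_job(): hands the job in, once; it reports no verdict.
The state is a dict: "clock": time; "joint_pos": joint angles; "qvel": joint speeds; "effort": joint torques, N m; "tool_pos": TCP position; "eef_rot": TCP orientation; "ft_force": force on the tool from outside, world axes, zero at the start; "torque": the same for the moment, N m; "opening": finger opening in mm.
Only numpy, scipy, OpenCV 4.12 (cv2) and the standard library are available. Lean on these libraries where they do the work, as an engineer would, in place of code of your own. Each camera call takes 0.05 s, during which the arm holds its last target. There are 200 camera calls.

## Working session

There is one attempt and no reset: what is moved stays moved. The work goes in short steps, Python scripts to look and compute and a shell command to move; the robot and the scene stay as the last step left them, time stands still between calls to the robot, and variables do not carry over. Pictures are saved under pics/ and viewed, about 8 in all and at most 12, crops included, and the job is handed in when it is done.

```bash
mkdir -p pics
cat > h.py <<'E'
import numpy as np, cv2
from cell import telemetry, grab_frame, close_job, r
def snap(n,f):
    g=grab_frame(n); cv2.imwrite(f,np.asarray(g["pixels"])[:,:,::-1]); return g
def ray(g,px):
    u=cv2.undistortPoints(np.array([[px]],float),np.array(g["camera_matrix"]),np.array(g["D"]))[0,0]
    return np.array(g["orientation"])@np.array([u[0],-u[1],-1.])
def at(g,px,z):
    d=ray(g,px);o=np.array(g["origin"],float);return o+d*(z-o[2])/d[2]
def proj(g,P):
    P=np.atleast_2d(np.array(P,float));c=(P-np.array(g["origin"]))@np.array(g["orientation"]);c=c*[1,-1,-1]
    return cv2.projectPoints(c,np.zeros(3),np.zeros(3),np.array(g["camera_matrix"]),np.array(g["D"]))[0][:,0]
E
python3 - <<'E'
from h import *
import pickle
for n in("scene","top"):
    g=snap(n,f"pics/{n}0.png"); pickle.dump(g,open(n+"0.pkl","wb")); print(n,g["origin"],np.round(g["orientation"],3).tolist(),g["camera_matrix"],g["D"])
print(telemetry.observe(), r.hold_point_z)
E
```

```text
scene [1507.98724033   14.14794371  915.13802156] [[0.02, -0.676, 0.736], [1.0, 0.016, -0.012], [-0.004, 0.736, 0.677]] [[514.86314337   0.         280.57066737]
 [  0.         514.86314337 214.68961813]
 [  0.           0.           1.        ]] [-0.09675545  0.          0.          0.          0.        ]
top [ 387.62797871   53.14420993 1038.55674323] [[0.021, 0.982, -0.186], [-1.0, 0.024, 0.016], [0.02, 0.185, 0.982]] [[383.57362046   0.         273.61694272]
 [  0.         383.57362046 209.64688927]
 [  0.           0.           1.        ]] [-0.09881698  0.          0.          0.          0.        ]
{'clock': 0.1, 'joint_pos': array([ 6.40793895e+01,  7.13127410e+00,  9.46264468e+01, -8.80383958e-04,
        7.83529081e+01, -4.73239530e+00]), 'qvel': array([ 0.05266438, -0.17987289, -0.17674527,  0.11295925, -0.07119745,
       -0.00375351]), 'effort': array([ 3.46724328e-04, -4.24926853e+01, -3.66653645e+01, -1.30057124e-04,
        3.85157400e-03, -4.92704160e-06]), 'tool_pos': array([234.69388687, 605.49975996, 204.85693304]), 'eef_rot': array([[ 9.32399228e-01, -8.30483359e-04,  3.61429093e-01],
       [-3.61430019e-01, -1.74317605e-03,  9.32397610e-01],
       [-1.44306159e-04, -9.99998136e-01, -1.92549762e-03]]), 'ft_force': array([-0.56347103,  0.08919611, -0.72024286]), 'torque': array([-0.01497781, -0.03467442,  0.00292772]), 'opening': 85.34141923447974} 18.700000000000003
```

View pics/scene0.png

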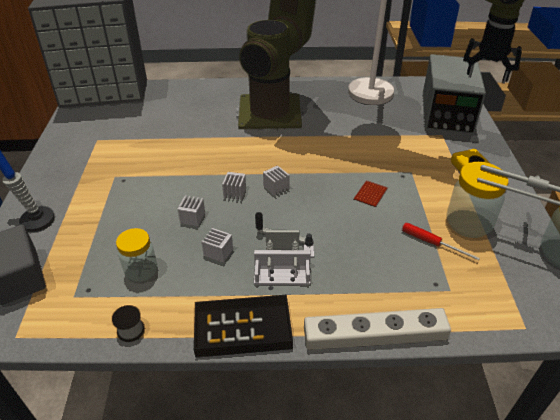

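View pics/top0.png

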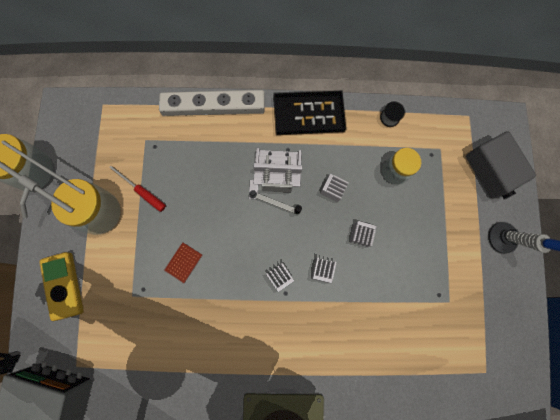

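Top view: fixture at about (278,170), gate pivot pin at (252,194) and knob at (297,210). There are four heat-sink lookalikes, at (335,187), (364,234), (323,268) and (279,276). The robot's right is image right, so I choose (364,234), which is (191,211) in the scene view. I'll check that with a close crop.

Run:
```python
import cv2,numpy as np
a=cv2.imread("pics/top0.png")
A=cv2.resize(a[140:270,235:395],None,fx=5,fy=5,interpolation=cv2.INTER_CUBIC)[:, :800][:600]
cv2.imwrite("pics/c1.png",A)
b=cv2.imread("pics/scene0.png")
cv2.imwrite("pics/c2.png",cv2.resize(b[180:300,170:330],None,fx=5,fy=5,interpolation=cv2.INTER_CUBIC))
from h import *
import pickle
g=pickle.load(open("top0.pkl","rb"))
for p in [(335,187),(364,234),(323,268),(279,276)]: print(p,at(g,p,50).round())
```

```text
(335, 187) [ 640. -126.   50.]
(364, 234) [ 515. -201.   50.]
(323, 268) [425. -93.  50.]
(279, 276) [403.  20.  50.]
```

View pics/c1.png

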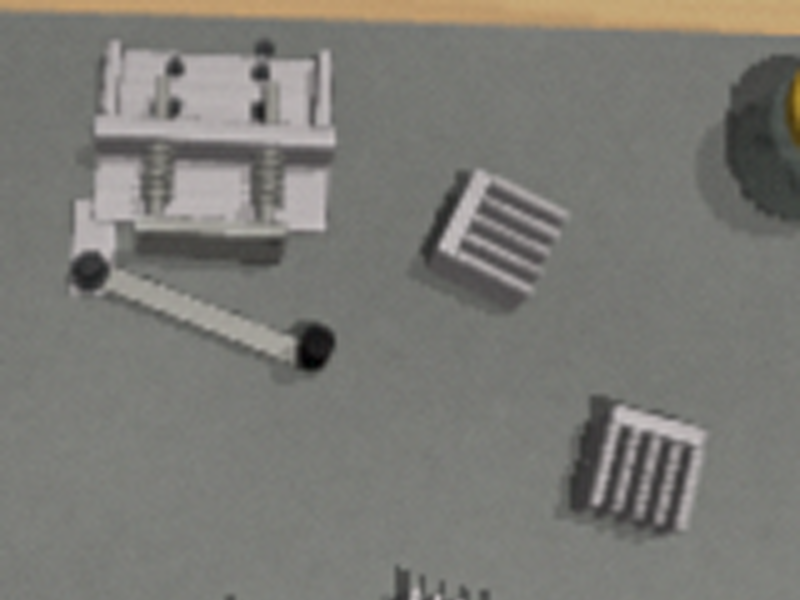

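View pics/c2.png

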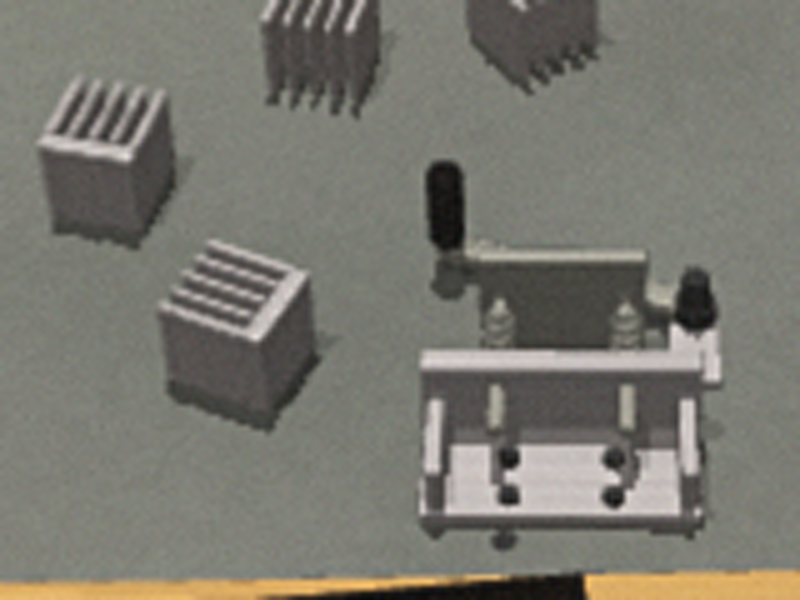

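The chosen sink is at crop (650,465). Its flat plate edge, (617,405)-(705,435), faces away from the robot, and its fins face towards it. It is the rightmost of the four. The gate is partly open, with the knob top at crop (316,338) and the pin at (90,265).

```bash
cat > fit.py <<'E'
from h import *
import pickle
from scipy.optimize import least_squares
T=pickle.load(open("top0.pkl","rb"));S=pickle.load(open("scene0.pkl","rb"))
ct=lambda u,v:((u+.5)/5-.5+235,(v+.5)/5-.5+140)
cs=lambda u,v:((u+.5)/5-.5+170,(v+.5)/5-.5+180)
def rt(p,L):
    c,s=np.cos(p[2]),np.sin(p[2]);L=np.array(L,float);return np.c_[p[0]+c*L[:,0]-s*L[:,1],p[1]+s*L[:,0]+c*L[:,1],L[:,2]]
def fit(obs,p0):
    f=lambda p:np.concatenate([proj(g,rt(p,[L]))[0]-px for g,L,px in obs])
    q=least_squares(f,p0,loss="soft_l1");print(q.x[:2].round(1),np.degrees(q.x[2]).round(2),"res",f(q.x).reshape(-1,2).round(1).tolist());return q.x
if __name__=="__main__":
    print("sink")
    fit([(T,(27.5,25,50),ct(617,405)),(T,(27.5,-25,50),ct(706,434)),(T,(-27.5,-25,50),ct(684,530)),(T,(-27.5,25,50),ct(592,503)),
     (S,(27.5,-25,50),cs(40,147)),(S,(27.5,25,50),cs(130,158)),(S,(-27.5,25,50),cs(168,92)),(S,(-27.5,-25,50),cs(80,80)),(S,(27.5,25,0),cs(134,247)),(S,(27.5,-25,0),cs(53,232))],[515,-201,-.2])
    print("fixture")
    # centred pairs
    F=fit([(T,(0,40,64),ct(136,231)),(T,(0,-40,64),ct(285,238)),(T,(54,65,52),ct(95,133)),(T,(54,-65,52),ct(335,146)),
     (T,(-12,64.5,46),ct(90,266)),
     (S,(8,-40,64),cs(473,262)),(S,(8,40,64),cs(645,262)),(S,(-12,64.5,46),cs(695,270))],[640,0,0])
    for g,px in((T,ct(316,338)),(S,cs(445,165))):
        k=at(g,px,64)[:2]; c,s=np.cos(F[2]),np.sin(F[2]);l=np.array([[c,s],[-s,c]])@(k-F[:2]);d=l-[-12,64.5]
        print("knob",k.round(1),l.round(1),np.hypot(*d).round(1),"gate",np.degrees(np.arctan2(-d[0],-d[1])).round(1))
    print("pivot",rt(F,[(-12,64.5,0)]).round(1),"knob90",rt(F,[(-142,64.5,0)]).round(1))
E
python3 fit.py
```

```text
sink
[ 518.3 -201.4] -15.15 res [[-0.5, -0.3], [-0.2, -0.8], [-0.7, 0.0], [-0.6, 0.1], [-0.9, -0.1], [-0.4, 0.9], [-0.3, 0.1], [-0.7, -0.4], [1.1, -2.6], [-0.8, -2.8]]
fixture
[634.3  30. ] -1.44 res [[-0.2, -0.3], [0.5, -0.2], [-0.3, 0.4], [0.2, 0.3], [-0.4, -1.7], [0.3, 0.1], [-0.2, 0.1], [-0.3, -2.0]]
knob [579.8 -25.4] [-53.  -56.8] 128.1 gate 18.7
knob [572.7 -24.8] [-60.2 -56.4] 130.1 gate 21.7
pivot [[623.9  94.8   0. ]] knob90 [[493.9  98.1   0. ]]
```

```bash
python3 -m inch '[[[39,0,-45,-0.03],[39,0,-45,-0.03],[39,0,-45,-0.03],[39,0,-45,-0.03],[39,0,-45,-0.03],[39,0,-45,-0.03],[39,0,-45,-0.03],[39,0,-45,-0.03],[39,0,-45,-0.03],[39,0,-45,-0.03]]]' 1 30
cat > to.py <<'E'
import sys
from h import *
# usage: to.py X Y Z YAW -> total tool-axis shifts & twist left
s=telemetry.observe();R=np.array(s["eef_rot"]);p=np.array(s["tool_pos"])
yaw=np.degrees(np.arctan2(R[1,0],R[0,0]))
X=list(map(float,sys.argv[1:]))
print("pos",p.round(1),"yaw",yaw.round(2),"F",np.array(s["ft_force"]).round(1),"tilt",R[2].round(4),"t",round(s["clock"],2),"open",round(s["opening"],1))
if X:
    print("shift",(R.T@(np.array(X[:3])-p)).round(1),"twist",-np.radians(X[3]-yaw).round(3))
E
python3 to.py 576 -25 100 -1.4
```

```text
clock: 1.35
tool_pos: [515.1, 66.7, 201.3]
eef_rot: [[0.999, -0.003, 0.051], [-0.052, -0.005, 0.999], [-0.002, -1.0, -0.006]]
ft_force: [0.4, 0.5, 0.4]
opening: 85.1
pos [515.1  66.7 201.3] yaw -2.95 F [0.4 0.5 0.4] tilt [-0.0025 -1.     -0.0055] t 1.35 open 85.1
shift [ 65.8 101.6 -87.9] twist -0.027
```

```bash
python3 -m inch '[[[22,15,-30,-0.015],[22,15,-30,-0.012],[22,15,-30,0],[0,20,0,0],[0,15,0,0],[0,0,0,0],[0,0,0,0],[0,0,0,0],[0,0,0,0],[0,0,0,0]]]' 1 30
python3 to.py 576 -25 25 -1.4
python3 - <<'E'
from h import *
a=np.asarray(snap("scene","pics/s1.png")["pixels"])[:,:,::-1][130:300,190:350]
b=np.asarray(snap("top","pics/t1.png")["pixels"])[:,:,::-1][130:300,220:380]
cv2.imwrite("pics/m1.png",cv2.resize(np.hstack([a,b]),None,fx=2.5,fy=2.5,interpolation=cv2.INTER_CUBIC))
E
```

```text
clock: 2.6
tool_pos: [579.2, -30.5, 119.0]
eef_rot: [[1.0, -0.002, 0.027], [-0.027, -0.004, 1.0], [-0.002, -1.0, -0.005]]
ft_force: [0.0, -0.2, 0.5]
opening: 85.4
pos [579.2 -30.5 119. ] yaw -1.53 F [ 0.  -0.2  0.5] tilt [-0.0023 -1.     -0.0046] t 2.6 open 85.4
shift [-3.1 93.9  5.8] twist -0.002
```

View pics/m1.png

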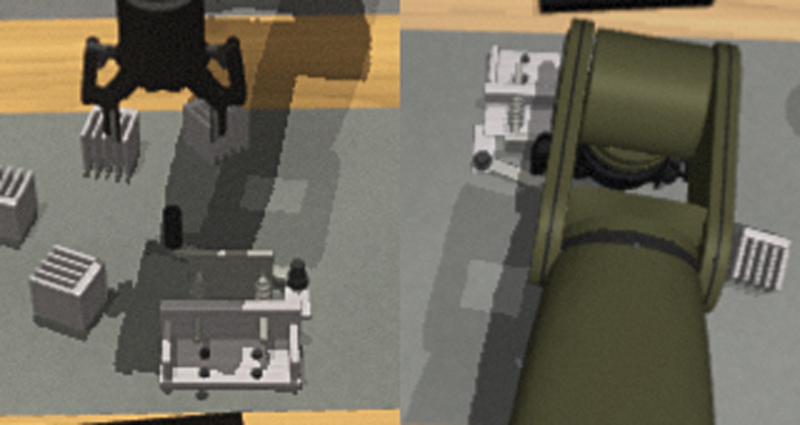

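Scene view: the fingers, at crop columns 110 and 222, straddle the knob at column 172. The arm hides the knob in the top view. I'll descend and grip.

```bash
python3 -m inch '[[[-1.5,20,3,0],[-1.5,20,3,0],[0,20,0,0],[0,15,0,0],[0,10,0,0],[0,7,0,0],[0,2,0,0],[0,0,0,0],[0,0,0,0],[0,0,0,0]]]' 1 30
python3 to.py 576 -25 26 -1.4
python3 -m inch '[[[0,0,0,0],[0,0,0,0],[0,0,0,0],[0,0,0,0],[0,0,0,0],[0,0,0,0],[0,0,0,0],[0,0,0,0],[0,0,0,0],[0,0,0,0]]]' 0 25
python3 to.py 576 -25 26 -1.4
```

```text
clock: 3.95
tool_pos: [575.2, -24.3, 18.2]
eef_rot: [[1.0, -0.003, 0.027], [-0.027, -0.004, 1.0], [-0.003, -1.0, -0.004]]
ft_force: [0.3, 0.5, 0.0]
opening: 85.4
pos [575.2 -24.3  18.2] yaw -1.56 F [0.3 0.5 0. ] tilt [-0.003  -1.     -0.0043] t 3.95 open 85.4
shift [ 0.8 -7.8 -0.7] twist -0.003
clock: 5.2
tool_pos: [575.1, -27.6, 19.3]
eef_rot: [[1.0, -0.004, 0.026], [-0.026, -0.011, 1.0], [-0.004, -1.0, -0.011]]
ft_force: [-0.3, -1.9, 0.8]
opening: 17.1
pos [575.1 -27.6  19.3] yaw -1.5 F [-0.3 -1.9  0.8] tilt [-0.0037 -0.9999 -0.0108] t 5.2 open 17.1
shift [ 0.8 -6.7  2.5] twist -0.002
```

```bash
python3 -m inch '[[[-7.4,0,3.1,0],[-7.1,0,3.5,0],[-6.9,0,3.9,0],[-6.7,0,4.3,0],[-6.4,0,4.7,0],[-6.1,0,5.1,0],[-5.8,0,5.4,0],[-5.4,0,5.8,0],[-5.1,0,6.1,0],[-4.7,0,6.5,0]]]'
python3 to.py 493.9 98.1 20 -1.4
```

```text
clock: 6.45
tool_pos: [507.2, 22.2, 19.2]
eef_rot: [[1.0, -0.01, 0.026], [-0.026, -0.017, 1.0], [-0.01, -1.0, -0.017]]
ft_force: [-4.6, -4.9, 2.5]
opening: 16.9
pos [507.2  22.2  19.2] yaw -1.5 F [-4.6 -4.9  2.5] tilt [-0.0096 -0.9998 -0.0174] t 6.45 open 16.9
shift [-15.3  -2.   75.5] twist -0.002
```

```bash
python3 -m inch '[[[-2.6,0,6.6,0],[-2.3,0,6.9,0],[-2,0,7.1,0],[-1.7,0,7.3,0],[-1.3,0,7.4,0],[-1,0,7.6,0],[-0.7,0,7.7,0],[-0.3,0,7.8,0],[0,0,7.8,0],[0,0,7,0]]]'
python3 to.py 493.9 98.1 20 -1.4
python3 -m inch '[[[0,0,0,0],[0,0,0,0],[0,0,0,0],[0,0,0,0],[0,0,0,0],[0,0,0,0],[0,0,0,0],[0,0,0,0],[0,0,0,0],[0,0,0,0]]]'
python3 to.py 493.9 98.1 20 -1.4
python3 - <<'E'
from h import *
import pickle
g=snap("scene","pics/s2.png");pickle.dump(g,open("scene2.pkl","wb"))
a=np.asarray(g["pixels"])[:,:,::-1][160:300,220:360]
b=np.asarray(snap("top","pics/t2.png")["pixels"])[:,:,::-1][140:280,200:340]
cv2.imwrite("pics/m2.png",cv2.resize(np.hstack([a,b]),None,fx=2.8,fy=2.8,interpolation=cv2.INTER_CUBIC))
E
```

```text
clock: 7.7
tool_pos: [478.9, 99.6, 19.6]
eef_rot: [[0.999, -0.048, 0.022], [-0.023, -0.021, 1.0], [-0.047, -0.999, -0.022]]
ft_force: [-0.5, -2.1, 2.0]
opening: 13.5
pos [478.9  99.6  19.6] yaw -1.32 F [-0.5 -2.1  2. ] tilt [-0.047  -0.9986 -0.0222] t 7.7 open 13.5
shift [15.  -1.1 -1.2] twist 0.001
clock: 8.95
tool_pos: [479.0, 100.7, 19.6]
eef_rot: [[0.999, -0.047, 0.022], [-0.023, -0.019, 1.0], [-0.047, -0.999, -0.02]]
ft_force: [-1.4, -0.0, 2.9]
opening: 14.2
pos [479.  100.7  19.6] yaw -1.32 F [-1.4 -0.   2.9] tilt [-0.0465 -0.9987 -0.0201] t 8.95 open 14.2
shift [15.  -1.1 -2.2] twist 0.001
```

View pics/m2.png

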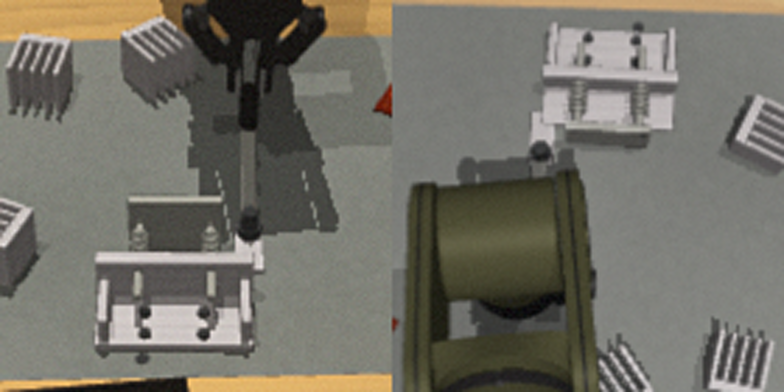

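The lever now stands out from the plate, from the pin at crop (249,215) to the knob at (249,100). The pads have slid to the knob's edge. I'll work out the angle from the image columns.

Run:
```python
from h import *
from fit import rt
import pickle
g=pickle.load(open("scene2.pkl","rb"));F=[634.3,30,np.radians(-1.44)]
print("pin46,12",proj(g,rt(F,[(-12,64.5,46),(-12,64.5,12)])).round(1).tolist())
for a in (82,86,90,94,98):
    t=np.radians(a);x,y=-12-130*np.sin(t),64.5-130*np.cos(t)
    print(a,rt(F,[(x,y,0)])[0,:2].round(1),proj(g,rt(F,[(x,y,64),(x,y,20)])).round(1).tolist())
a=np.asarray(g["pixels"])[:,:,::-1][170:250,280:340]
cv2.imwrite("pics/k2.png",cv2.resize(a,None,fx=7,fy=7,interpolation=cv2.INTER_CUBIC))
```

```text
pin46,12 [[308.2, 231.6], [307.8, 241.5]]
82 [494.8  79.9] [[299.7, 191.5], [299.4, 204.4]]
86 [494.1  89. ] [[303.2, 191.3], [302.8, 204.1]]
90 [494.  98.] [[306.7, 191.2], [306.2, 204.0]]
94 [494.5 107.1] [[310.3, 191.3], [309.7, 204.1]]
98 [495.7 116.1] [[313.8, 191.5], [313.1, 204.4]]
```

View pics/k2.png

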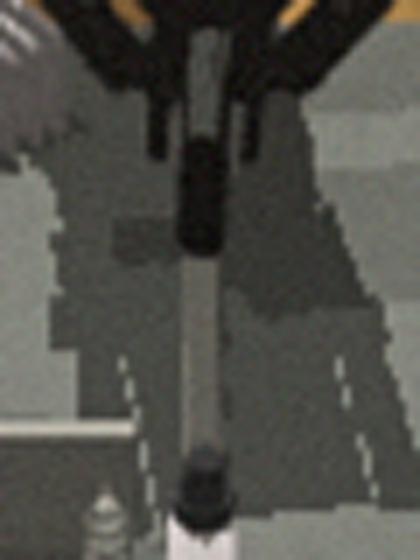

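```bash
python3 -m inch '[[[0,0,0,0],[0,0,0,0],[0,0,0,0],[0,-20,0,0],[0,-40,0,0],[0,-40,0,0],[10,0,-50,0.04],[10,0,-60,0.05],[10,0,-60,0.05],[10,0,-60,0.05]]]' 1 25
python3 to.py 518.3 -201.4 100 -15.15
python3 - <<'E'
from h import *
import pickle
g=snap("top","pics/t3.png");pickle.dump(g,open("top3.pkl","wb"))
s=snap("scene","pics/s3.png");pickle.dump(s,open("scene3.pkl","wb"))
a=np.asarray(g["pixels"])[:,:,::-1][150:250,220:320]
b=np.asarray(s["pixels"])[:,:,::-1][170:270,250:350]
cv2.imwrite("pics/m3.png",cv2.resize(np.hstack([a,b]),None,fx=4,fy=4,interpolation=cv2.INTER_CUBIC))
E
```

```text
clock: 10.3
tool_pos: [504.1, -132.7, 126.2]
eef_rot: [[0.977, -0.042, 0.207], [-0.208, -0.021, 0.978], [-0.037, -0.999, -0.029]]
ft_force: [0.7, -0.5, -0.3]
opening: 85.4
pos [ 504.1 -132.7  126.2] yaw -12.01 F [ 0.7 -0.5 -0.3] tilt [-0.037  -0.9989 -0.0288] t 10.3 open 85.4
shift [ 29.1  27.  -63.5] twist 0.055
```

View pics/m3.png

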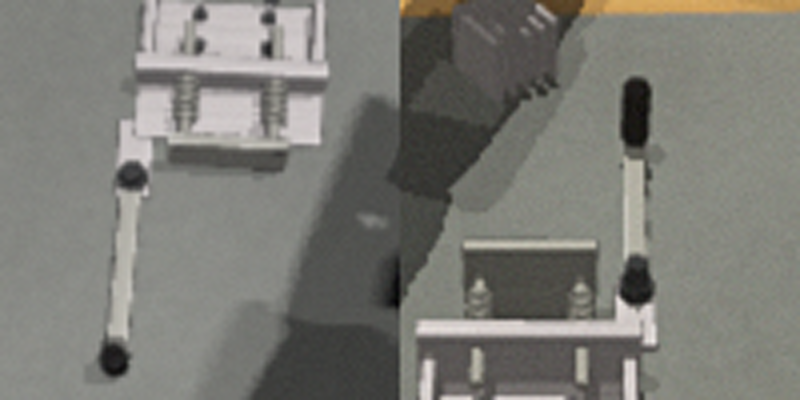

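The gripper is clear of the gate. The top crop shows the lever from the pin (132,175) to the knob (115,357), and the scene crop shows the knob at (636,90) and the pin at (636,270). I'll compute the gate angle relative to the plate.

Run:
```python
from h import *
import pickle
T=pickle.load(open("top3.pkl","rb"));S=pickle.load(open("scene3.pkl","rb"))
def ang(a,b): d=b-a; return np.degrees(np.arctan2(d[1],d[0]))
def sub(img,roi,z,g,f):
    pass
# lever centreline from brightness rows, top image
a=cv2.cvtColor(np.asarray(T["pixels"]),cv2.COLOR_RGB2GRAY).astype(float)
def lev(g,r0,r1,c0,c1,th):
    a=cv2.cvtColor(np.asarray(g["pixels"]),cv2.COLOR_RGB2GRAY).astype(float);P=[]
    for r in range(r0,r1):
        w=np.clip(a[r,c0:c1]-th,0,None)
        if w.sum()>20:P.append(at(g,((w*np.arange(c0,c1)).sum()/w.sum(),r),16)[:2])
    P=np.array(P);k=np.polyfit(P[:,0],P[:,1],1);y=np.polyval(k,[620,500]);res=np.std(P[:,1]-np.polyval(k,P[:,0]))
    print("lever yaw",np.degrees(np.arctan(k[0])).round(2),"y at 620,500",y.round(1),"res",res.round(2),len(P))
print(a[215,240:262].astype(int))
lev(T,201,233,242,258,130);b=cv2.cvtColor(np.asarray(S["pixels"]),cv2.COLOR_RGB2GRAY);print(b[220,300:318]);lev(S,209,232,302,316,125)
# fixture edges in top image: back-plate top front/back edges
def edge(g,c0,c1,r0,r1,z,sgn,name):
    a=cv2.GaussianBlur(cv2.cvtColor(np.asarray(g["pixels"]),cv2.COLOR_RGB2GRAY).astype(float),(5,1),0);P=[]
    for c in range(c0,c1):
        d=sgn*np.diff(a[r0:r1,c]);i=d.argmax();d=np.clip(d[max(i-1,0):i+2],0,None);rr=r0+max(i-1,0)+(d*np.arange(len(d))).sum()/d.sum()+.5
        P.append(at(g,(c,rr),z)[:2])
    P=np.array(P);k=np.polyfit(P[:,1],P[:,0],1);e=P[:,0]-np.polyval(k,P[:,1]);m=abs(e)<2;k=np.polyfit(P[m,1],P[m,0],1)
    print(name,"yaw",-np.degrees(np.arctan(k[0])).round(2),"x at y=30",np.polyval(k,30).round(1),m.sum(),len(P))
edge(T,257,299,166,174,52,-1,"top backplate front")
edge(T,264,290,183,190,64,-1,"top carrier front")
edge(S,268,297,227,235,64,1,"scene carrier back")
edge(S,268,297,229,236,64,-1,"scene carrier back-")
edge(S,358-100,400-100+5,247,257,52,1,"scene backplate")
```

```text
[139 136 137 140 138 139 137 120 106 166 178 180 182 152 138 137 139 140
 141 141 139 140]
lever yaw -1.03 y at 620,500 [97.8 99.9] res 0.53 32
[138 138 139 138 130 140 196 176 174 177 174 125 127 139 138 134 135 140]
lever yaw -1.63 y at 620,500 [ 97.  100.4] res 1.64 23
top backplate front yaw -1.74 x at y=30 688.4 42 42
top carrier front yaw -1.9 x at y=30 634.1 26 26
scene carrier back yaw -1.42 x at y=30 634.6 29 29
scene carrier back- yaw -1.4 x at y=30 641.4 29 29
scene backplate yaw -1.64 x at y=30 688.0 47 47
```

```bash
python3 - <<'E'
from h import *
import pickle
T=pickle.load(open("top3.pkl","rb"));S=pickle.load(open("scene3.pkl","rb"))
gr=lambda g:cv2.cvtColor(np.asarray(g["pixels"]),cv2.COLOR_RGB2GRAY).astype(int)
t,s=gr(T),gr(S)
for r in(184,185,186,187): print("T",r,t[r,256:300].tolist())
for r in(168,169): print("Tb",r,t[r,250:256].tolist(),[*t[r,298:306]])
for r in(230,231,232): print("S",r,s[r,260:304].tolist())
for r in(252,253): print("Sb",r,s[r,248:260].tolist(),s[r,306:318].tolist())
for c in ((251.1,215),): print("lever T",at(T,c,16))
print("lever S",at(S,(308.1,220),16))
E
python3 to.py 518.3 -201.4 100 -15.15
```

```text
T 184 [176, 163, 131, 128, 128, 136, 184, 181, 179, 178, 173, 172, 172, 171, 174, 169, 169, 175, 180, 175, 170, 173, 176, 176, 185, 185, 178, 176, 162, 152, 138, 141, 157, 134, 147, 171, 188, 201, 202, 205, 203, 204, 206, 206]
T 185 [195, 193, 126, 121, 124, 120, 182, 186, 186, 184, 180, 180, 183, 184, 178, 179, 175, 177, 177, 177, 176, 175, 176, 177, 180, 177, 178, 178, 175, 173, 171, 171, 173, 164, 166, 171, 177, 197, 200, 202, 202, 204, 207, 209]
T 186 [203, 204, 135, 127, 133, 117, 119, 111, 101, 104, 109, 110, 110, 118, 115, 115, 114, 118, 123, 140, 148, 153, 152, 158, 181, 189, 191, 185, 184, 187, 188, 188, 185, 181, 178, 172, 137, 126, 121, 121, 128, 128, 138, 142]
T 187 [204, 204, 149, 134, 135, 118, 96, 77, 73, 77, 80, 78, 80, 83, 83, 82, 83, 81, 87, 96, 99, 98, 99, 102, 113, 117, 117, 114, 115, 112, 112, 113, 110, 106, 108, 109, 113, 122, 121, 120, 124, 124, 130, 127]
Tb 168 [131, 131, 132, 114, 98, 93] [np.int64(207), np.int64(211), np.int64(207), np.int64(206), np.int64(145), np.int64(131), np.int64(128), np.int64(129)]
Tb 169 [130, 120, 120, 113, 91, 87] [np.int64(142), 
[... 583 characters left out ...]
2, 131, 99, 107, 108, 108, 106, 109, 104, 106, 105, 109, 103, 109, 112, 107, 105, 107, 108, 108, 105, 110, 108, 111, 108, 108, 108, 106, 106, 107, 110, 110, 105, 106, 103, 104, 102, 133, 137, 141, 135]
Sb 252 [131, 128, 130, 131, 124, 137, 199, 224, 221, 220, 222, 217] [207, 208, 207, 209, 175, 198, 209, 218, 145, 129, 132, 136]
Sb 253 [127, 134, 131, 130, 129, 134, 169, 178, 177, 181, 179, 177] [191, 187, 187, 191, 154, 201, 208, 215, 140, 132, 133, 132]
lever T [564.70202788  96.9459645   16.        ]
lever S [551.10296249  99.69705534  16.        ]
pos [ 504.1 -135.9  126.5] yaw -12.34 F [-0.4  0.2 -0.3] tilt [-0.0365 -0.9989 -0.0305] t 10.4 open 85.7
shift [ 28.8  27.4 -60.2] twist 0.049
```

Run:
```python
from h import *
import pickle
T=pickle.load(open("top3.pkl","rb"));S=pickle.load(open("scene3.pkl","rb"))
for g,ps,z in((T,((261.5,185),(292,186)),64),(S,((265.5,230.8),(298.6,230.8)),64),(T,((253.7,168),(301.7,170)),52),(S,((253.6,252),(313.5,252)),52)):
    P=[at(g,p,z) for p in ps];print(np.round(P,1).tolist(),((P[0]+P[1])/2).round(1))
```

```text
[[636.7, 70.2, 64.0], [636.1, -9.7, 64.0]] [636.4  30.3  64. ]
[[637.0, -7.7, 64.0], [638.9, 70.5, 64.0]] [638.   31.4  64. ]
[[686.1, 92.6, 52.0], [684.0, -36.0, 52.0]] [685.1  28.3  52. ]
[[693.8, -35.3, 52.0], [697.1, 102.3, 52.0]] [695.4  33.5  52. ]
```

```bash
python3 -m inch '[[[10,0,-20,0.02],[10,0,-20,0.02],[8,5,-20,0.01],[0,18,0,0],[0,15,0,0],[0,0,0,0],[0,0,0,0],[0,0,0,0],[0,0,0,0],[0,0,0,0]]]' 1 25
python3 to.py 518.3 -201.4 12 -15.15
```

```text
clock: 11.65
tool_pos: [515.5, -200.9, 85.4]
eef_rot: [[0.964, -0.044, 0.261], [-0.262, -0.019, 0.965], [-0.037, -0.999, -0.03]]
ft_force: [-0.5, 0.3, -0.5]
opening: 85.1
pos [ 515.5 -200.9   85.4] yaw -15.17 F [-0.5  0.3 -0.5] tilt [-0.0374 -0.9989 -0.0298] t 11.65 open 85.1
shift [ 5.6 73.2  2.5] twist -0.0
```

```bash
python3 -m inch '[[[1.5,20,1,0],[1.5,18,1,0],[1.5,15,0.5,0],[1,10,0,0],[0,6,0,0],[0,2.5,0,0],[0,0,0,0],[0,0,0,0],[0,0,0,0],[0,0,0,0]]]' 1 25
python3 to.py 518.3 -201.4 12 -15.15
python3 - <<'E'
from h import *
s=snap("scene","pics/s4.png")
b=np.asarray(s["pixels"])[:,:,::-1][130:250,130:260]
cv2.imwrite("pics/m4.png",cv2.resize(b,None,fx=5,fy=5,interpolation=cv2.INTER_CUBIC))
E
```

```text
clock: 12.9
tool_pos: [518.7, -201.5, 8.9]
eef_rot: [[0.964, -0.043, 0.261], [-0.262, -0.019, 0.965], [-0.037, -0.999, -0.03]]
ft_force: [-0.3, 0.1, 0.3]
opening: 85.4
pos [ 518.7 -201.5    8.9] yaw -15.18 F [-0.3  0.1  0.3] tilt [-0.0368 -0.9989 -0.03  ] t 12.9 open 85.4
shift [-0.6 -3.  -0.1] twist -0.001
```

View pics/m4.png

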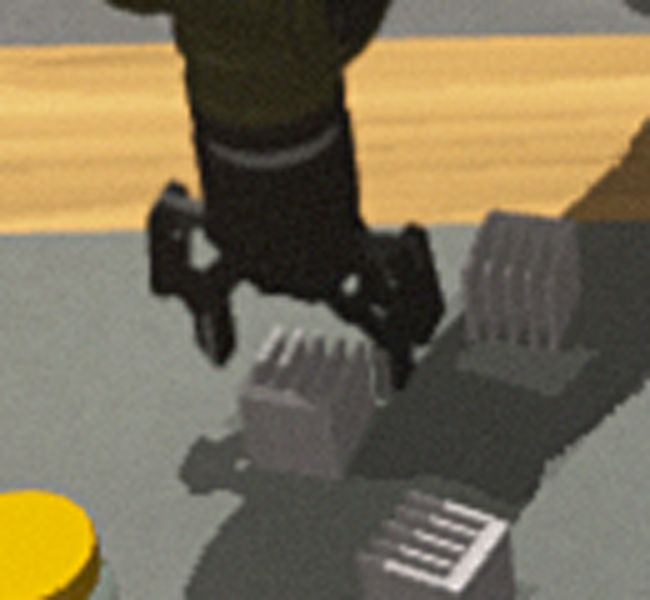

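The fingers straddle the chosen sink, at crop columns 215 and 400, with clearance on both sides. Closing now.

```bash
python3 -m inch '[[[0,0,0,0],[0,0,0,0],[0,0,0,0],[0,0,0,0],[0,0,0,0],[0,0,0,0],[0,0,0,0],[0,0,0,0],[0,0,0,0],[0,0,0,0]]]' 0.3 40
python3 to.py 518.3 -201.4 12 -15.15
python3 -m inch '[[[0,0,0,0],[0,-3,0,0],[0,-6,0,0],[0,-8,0,0],[0,-8,0,0],[0,-5,0,0],[0,0,0,0],[0,0,0,0],[0,0,0,0],[0,0,0,0]]]' 0.3 40
python3 to.py 585 32.2 30 -1.6
```

```text
clock: 14.2
tool_pos: [519.2, -201.9, 9.6]
eef_rot: [[0.965, -0.042, 0.261], [-0.262, -0.02, 0.965], [-0.036, -0.999, -0.03]]
ft_force: [0.4, -0.5, 1.0]
opening: 48.6
pos [ 519.2 -201.9    9.6] yaw -15.17 F [ 0.4 -0.5  1. ] tilt [-0.0357 -0.9989 -0.0304] t 14.2 open 48.6
shift [-1.1 -2.4  0.1] twist -0.0
clock: 15.45
tool_pos: [519.1, -200.5, 40.0]
eef_rot: [[0.964, -0.045, 0.26], [-0.262, -0.019, 0.965], [-0.039, -0.999, -0.03]]
ft_force: [-0.0, 0.4, -2.4]
opening: 49.1
pos [ 519.1 -200.5   40. ] yaw -15.17 F [-0.   0.4 -2.4] tilt [-0.0388 -0.9988 -0.0298] t 15.45 open 49.1
shift [  3.1   2.6 242. ] twist -0.237
```

```bash
python3 -m inch '[[[0,0,12,-0.015],[0,0,24,-0.03],[0,0,28,-0.03],[0,0,30,-0.03],[5,0,30,-0.03],[8,0,30,-0.03],[8,0,30,-0.03],[6,0,26,-0.03],[4,0,16,-0.012],[0,0,8,0]]]'
python3 to.py 585 32.2 30 -1.6
```

```text
clock: 16.7
tool_pos: [584.9, 40.3, 31.4]
eef_rot: [[0.999, -0.047, 0.014], [-0.015, -0.017, 1.0], [-0.047, -0.999, -0.017]]
ft_force: [-0.2, -0.5, -0.9]
opening: 49.2
pos [584.9  40.3  31.4] yaw -0.86 F [-0.2 -0.5 -0.9] tilt [-0.0466 -0.9988 -0.0174] t 16.7 open 49.2
shift [ 0.3  1.6 -8.1] twist 0.013
```

```bash
python3 -m inch '[[[0,0,-4,0.007],[0,0,-4,0.006],[0,5,0,0],[0,6,0,0],[0,4,0,0],[0,3,0,0],[0,0,0,0],[0,0,0,0],[0,0,0,0],[0,0,0,0]]]'
python3 to.py 585 32.2 9.6 -1.6
python3 - <<'E'
from h import *
import pickle
T=snap("top","pics/t5.png");S=snap("scene","pics/s5.png");pickle.dump((T,S),open("5.pkl","wb"))
a=np.asarray(T["pixels"])[:,:,::-1][140:260,220:320]
b=np.asarray(S["pixels"])[:,:,::-1][150:270,240:340]
cv2.imwrite("pics/m5.png",cv2.resize(np.hstack([a,b]),None,fx=4,fy=4,interpolation=cv2.INTER_CUBIC))
E
```

```text
clock: 17.95
tool_pos: [583.0, 29.3, 12.0]
eef_rot: [[0.998, -0.048, 0.031], [-0.032, -0.017, 0.999], [-0.047, -0.999, -0.019]]
ft_force: [0.4, 0.6, -1.6]
opening: 48.8
pos [583.   29.3  12. ] yaw -1.82 F [ 0.4  0.6 -1.6] tilt [-0.0474 -0.9987 -0.0189] t 17.95 open 48.8
shift [2.1 2.3 3. ] twist -0.004
```

View pics/m5.png

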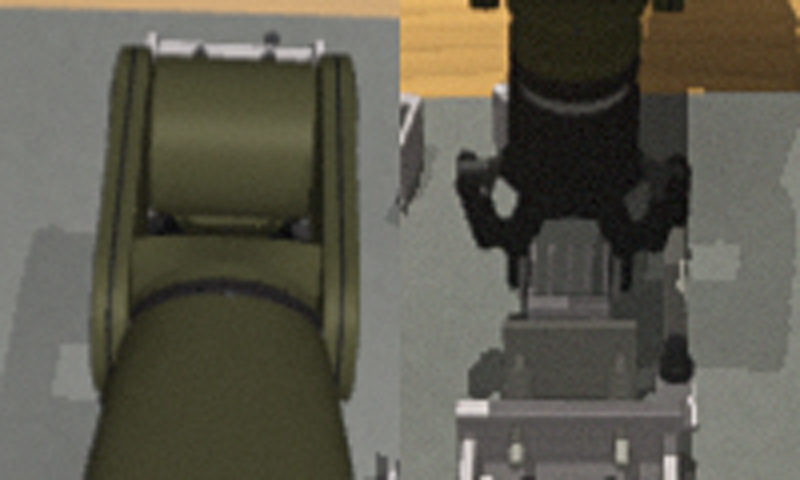

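The scene crop shows the sink's top face edge spanning columns 527-610 and the carrier's top edge spanning 505-637. The sink therefore sits about 1.5-2 mm to the right (-y) and about 2 mm above the table. I'll correct both.

```bash
python3 -m inch '[[[0,0,1.2,0],[0,0,1.2,0],[0,1,0.3,-0.003],[0,1,0,0],[0,0.5,0,0],[0,0,0,0],[0,0,0,0],[0,0,0,0],[0,0,0,0],[0,0,0,0]]]'
python3 to.py 606.8 31.5 9.6 -1.6
```

```text
clock: 19.3
tool_pos: [583.2, 32.2, 10.1]
eef_rot: [[0.998, -0.047, 0.028], [-0.029, -0.017, 0.999], [-0.047, -0.999, -0.019]]
ft_force: [-1.2, 1.2, -0.6]
opening: 49.1
pos [583.2  32.2  10.1] yaw -1.64 F [-1.2  1.2 -0.6] tilt [-0.047  -0.9987 -0.0187] t 19.3 open 49.1
shift [23.6 -0.6 -0.1] twist -0.001
```

```bash
python3 -m inch '[[[2,-0.1,0,0],[2,-0.1,0,0],[2.5,-0.12,0,0],[2.5,-0.12,0,0],[2.5,-0.12,0,0],[2.5,-0.1,0,0],[2,-0.1,0,0],[2,-0.1,0,0],[1,0,0,0],[0,0,0,0]]]'
python3 to.py 606.8 31.5 9.6 -1.6
```

```text
clock: 20.55
tool_pos: [603.8, 31.6, 10.1]
eef_rot: [[0.998, -0.047, 0.028], [-0.029, -0.018, 0.999], [-0.047, -0.999, -0.019]]
ft_force: [-1.0, -0.2, 0.5]
opening: 48.9
pos [603.8  31.6  10.1] yaw -1.64 F [-1.  -0.2  0.5] tilt [-0.0469 -0.9987 -0.0189] t 20.55 open 48.9
shift [3.1 0.3 0. ] twist -0.001
```

```bash
python3 -m inch '[[[1,-0.05,0,0],[1,-0.05,0,0],[1,-0.05,0,0],[1,-0.05,0,0],[1,-0.05,0,0],[1,-0.05,0,0],[0,0,0,0],[0,0,0,0],[0,0,0,0],[0,0,0,0]]]'
python3 to.py 616.8 31.2 9.6 -1.6
python3 -c "
from h import *
F=[np.array(telemetry.observe()['ft_force'])]
print(F)"
```

```text
clock: 21.8
tool_pos: [608.6, 31.4, 10.1]
eef_rot: [[0.998, -0.051, 0.027], [-0.028, -0.018, 0.999], [-0.051, -0.999, -0.019]]
ft_force: [-3.2, 0.2, 2.0]
opening: 49.1
pos [608.6  31.4  10.1] yaw -1.61 F [-3.2  0.2  2. ] tilt [-0.0507 -0.9985 -0.0191] t 21.8 open 49.1
shift [8.3 0.  0. ] twist -0.0
[array([-3.24996866,  0.17910398,  1.97528314])]
```

```bash
python3 -m inch '[[[1,-0.1,0,0],[1,-0.1,0,0],[1,-0.1,0,0],[1,-0.1,0,0],[1,-0.1,0,0],[1,-0.1,0,0],[0,0,0,0],[0,0,0,0],[0,0,0,0],[0,0,0,0]]]'
python3 to.py 616.8 31.2 9.6 -1.6
python3 - <<'E'
from h import *
import pickle
S=snap("scene","pics/s6.png");pickle.dump(S,open("6.pkl","wb"))
F=[]
for i in range(6): F.append(telemetry.observe()["ft_force"])
print(np.mean(F,0).round(2))
a=cv2.cvtColor(np.asarray(S["pixels"]),cv2.COLOR_RGB2GRAY).astype(int)
for c in(272,290): print(a[222:240,c].tolist())
E
```

```text
clock: 23.05
tool_pos: [610.3, 31.3, 10.2]
eef_rot: [[0.998, -0.063, 0.026], [-0.028, -0.018, 0.999], [-0.063, -0.998, -0.02]]
ft_force: [-4.0, 0.0, 2.7]
opening: 48.9
pos [610.3  31.3  10.2] yaw -1.59 F [-4.   0.   2.7] tilt [-0.0628 -0.9978 -0.0197] t 23.05 open 48.9
shift [6.6 0.2 0. ] twist 0.0
[-3.84 -0.02  2.61]
[36, 40, 44, 37, 38, 42, 42, 39, 47, 67, 88, 95, 75, 73, 75, 72, 75, 71]
[52, 51, 54, 50, 51, 54, 52, 53, 49, 65, 70, 75, 73, 73, 73, 70, 75, 71]
```

Under load the rows let the tool pitch drift. I'll back off, regrip so the sink sits flat on the table, then push in fewer, firmer rows.

```bash
python3 -m inch '[[[-2,0.1,0,0],[-2,0.1,0,0],[-2,0.1,0,0],[-1,0,0,0],[0,0,0,0],[0,0,0,0],[0,0,0,0],[0,0,0,0],[0,0,0,0],[0,0,0,0]]]'
python3 to.py
python3 -m inch '[[[0,0,0,0],[0,0,0,0],[0,0,0,0],[0,0,0,0],[0,0,0,0],[0,0,0,0],[0,0,0,0],[0,0,0,0],[0,0,0,0],[0,0,0,0]]]' 0.8 30
python3 to.py
python3 -m inch '[[[0,0,0,0],[0,0,0,0],[0,0,0,0],[0,0,0,0],[0,0,0,0],[0,0,0,0],[0,0,0,0],[0,0,0,0],[0,0,0,0],[0,0,0,0]]]' 0.3 30
python3 to.py 606 31.5 10 -1.6
python3 - <<'E'
from h import *
S=snap("scene","pics/s7.png")
b=np.asarray(S["pixels"])[:,:,::-1][195:275,250:330]
cv2.imwrite("pics/m7.png",cv2.resize(b,None,fx=7,fy=7,interpolation=cv2.INTER_CUBIC))
E
```

```text
clock: 24.35
tool_pos: [605.0, 31.5, 10.4]
eef_rot: [[0.998, -0.058, 0.027], [-0.028, -0.018, 0.999], [-0.057, -0.998, -0.019]]
ft_force: [-0.5, -0.1, -0.4]
opening: 49.0
pos [605.   31.5  10.4] yaw -1.63 F [-0.5 -0.1 -0.4] tilt [-0.0572 -0.9982 -0.0193] t 24.35 open 49.0
clock: 25.6
tool_pos: [606.0, 31.5, 11.1]
eef_rot: [[0.998, -0.056, 0.027], [-0.028, -0.018, 0.999], [-0.055, -0.998, -0.019]]
ft_force: [-0.3, -0.0, 0.1]
opening: 68.0
pos [606.   31.5  11.1] yaw -1.62 F [-0.3 -0.   0.1] tilt [-0.0552 -0.9983 -0.0192] t 25.6 open 68.0
clock: 26.85
tool_pos: [606.2, 31.5, 11.3]
eef_rot: [[0.998, -0.055, 0.027], [-0.028, -0.018, 0.999], [-0.055, -0.998, -0.019]]
ft_force: [-0.1, -0.3, 1.2]
opening: 48.9
pos [606.2  31.5  11.3] yaw -1.63 F [-0.1 -0.3  1.2] tilt [-0.0548 -0.9983 -0.0191] t 26.85 open 48.9
shift [-0.1  1.3  0. ] twist -0.001
```

View pics/m7.png

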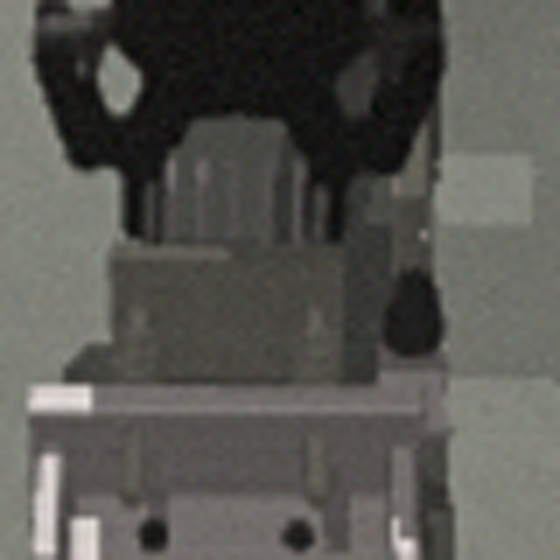

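Run:
```python
from h import *
from fit import S as g
a=cv2.cvtColor(cv2.imread("pics/s7.png"),cv2.COLOR_BGR2GRAY).astype(int)
for r in(222,225,227,229,231,234): print(r,a[r,262:304].tolist())
for y in (31.5,30.8):
  c=np.radians(-1.63);X=np.array([np.cos(c),np.sin(c)]);Y=np.array([-X[1],X[0]])
  f=np.array([606.2,y])+27.5*X
  print(y,[proj(g,[[*(f+s*25*Y),z]])[0].round(1).tolist() for s in(-1,1) for z in(50,)],"carrier",[proj(g,[[*(np.array([642.3,30.6])+s*40*Y),64]])[0].round(1).tolist() for s in(-1,1)])
```

```text
222 [128, 129, 127, 133, 133, 73, 23, 21, 38, 63, 44, 48, 85, 75, 75, 76, 84, 73, 74, 68, 77, 77, 73, 73, 72, 77, 79, 56, 50, 56, 80, 50, 37, 61, 50, 24, 17, 37, 56, 52, 55, 74]
225 [128, 129, 129, 131, 135, 78, 27, 18, 42, 64, 42, 60, 80, 72, 74, 75, 82, 73, 70, 72, 71, 81, 70, 72, 72, 79, 72, 53, 53, 59, 81, 42, 39, 63, 52, 20, 21, 35, 51, 57, 71, 74]
227 [129, 128, 130, 128, 130, 80, 23, 18, 44, 64, 45, 61, 77, 71, 75, 70, 82, 74, 71, 70, 72, 79, 77, 69, 77, 74, 73, 60, 48, 62, 81, 49, 48, 72, 43, 22, 21, 42, 53, 60, 54, 56]
229 [131, 130, 130, 133, 111, 114, 90, 89, 63, 58, 39, 65, 67, 61, 60, 64, 68, 65, 65, 64, 65, 65, 66, 64, 62, 75, 73, 56, 54, 59, 78, 65, 53, 61, 47, 37, 38, 53, 60, 55, 52, 54]
231 [128, 133, 133, 107, 92, 89, 91, 94, 94, 93, 94, 93, 91, 93, 93, 93, 94, 94, 91, 97, 89, 66, 61, 66, 68, 67, 62, 64, 67, 64, 62, 65, 65, 69, 67, 63, 66, 59, 51, 57, 50, 55]
234 [129, 129, 128, 98, 76, 74, 66, 74, 73, 74, 74, 73, 72, 70, 71, 77, 72, 73, 73, 76, 68, 76, 73, 73, 70, 70, 69, 71, 70, 74, 68, 76, 72, 72, 72, 72, 72, 54, 55, 55, 58, 60]
31.5 [[271.3, 233.7], [292.2, 233.8]] carrier [[264.8, 232.0], [298.7, 232.1]]
30.8 [[271.0, 233.7], [291.9, 233.8]] carrier [[264.8, 232.0], [298.7, 232.1]]
```

```bash
python3 -m inch '[[[-2,0,0,0],[-1,0,-0.8,0],[0,0,-0.8,0],[0,0,-0.4,0],[0,0,0,0],[0,0,0,0],[0,0,0,0],[0,0,0,0],[0,0,0,0],[0,0,0,0]]]' 0.3 30
python3 to.py 606 31.5 11 -1.6
python3 - <<'E'
from h import *
snap("scene","pics/s8.png");a=cv2.cvtColor(cv2.imread("pics/s8.png"),cv2.COLOR_BGR2GRAY).astype(int)
for r in(221,223,225,227,231): print(r,a[r,262:304].tolist())
E
```

```text
clock: 28.15
tool_pos: [602.8, 29.9, 11.3]
eef_rot: [[0.998, -0.055, 0.027], [-0.028, -0.017, 0.999], [-0.055, -0.998, -0.018]]
ft_force: [-0.5, 1.0, 1.1]
opening: 49.0
pos [602.8  29.9  11.3] yaw -1.63 F [-0.5  1.   1.1] tilt [-0.0549 -0.9983 -0.0185] t 28.15 open 49.0
shift [3.2 0.1 1.7] twist -0.0
221 [130, 127, 129, 130, 135, 47, 18, 33, 61, 68, 36, 90, 76, 72, 74, 80, 79, 74, 71, 68, 83, 71, 74, 73, 75, 83, 55, 51, 55, 77, 72, 30, 61, 57, 28, 17, 28, 57, 52, 57, 68, 78]
223 [129, 127, 132, 130, 128, 45, 16, 28, 68, 70, 37, 76, 74, 67, 70, 79, 79, 74, 70, 74, 80, 72, 69, 72, 78, 82, 54, 50, 55, 75, 60, 30, 66, 57, 22, 21, 30, 54, 56, 58, 68, 71]
225 [127, 127, 134, 131, 133, 42, 13, 32, 69, 69, 39, 79, 71, 72, 75, 79, 75, 73, 71, 75, 81, 74, 71, 70, 74, 79, 60, 52, 55, 75, 65, 33, 68, 60, 23, 18, 32, 60, 55, 55, 70, 77]
227 [130, 132, 131, 131, 128, 73, 31, 30, 63, 60, 43, 80, 74, 71, 69, 75, 74, 67, 71, 70, 81, 77, 71, 72, 76, 81, 57, 54, 55, 74, 82, 40, 61, 55, 25, 21, 44, 58, 55, 50, 54, 58]
231 [132, 135, 130, 106, 90, 88, 94, 91, 94, 94, 95, 92, 98, 96, 92, 95, 94, 91, 94, 96, 88, 71, 66, 66, 69, 63, 63, 66, 65, 67, 70, 69, 71, 86, 88, 90, 88, 57, 55, 55, 53, 52]
```

```bash
python3 -m inch '[[[2,-0.1,0,0],[2,-0.1,0,0],[3,-0.16,0,0],[3,-0.16,0,0],[3,-0.16,0,0],[2.5,-0.15,0,0],[2,-0.1,0,0],[2,-0.1,0,0],[1.5,-0.1,0,0],[1.5,-0.1,0,0]]]' 0.3 30
python3 to.py 616 31.2 11.3 -1.6
```

```text
clock: 29.45
tool_pos: [613.2, 29.3, 11.9]
eef_rot: [[0.995, -0.092, 0.026], [-0.028, -0.017, 0.999], [-0.092, -0.996, -0.02]]
ft_force: [-8.1, -0.2, 6.8]
opening: 49.2
pos [613.2  29.3  11.9] yaw -1.62 F [-8.1 -0.2  6.8] tilt [-0.0916 -0.9956 -0.0198] t 29.45 open 49.2
shift [2.8 0.3 2. ] twist -0.0
```

```bash
python3 -m inch '[[[-3,0.2,0,0],[-3,0.2,0,0],[-3,0.2,0,0],[-2,0.1,0,0],[-1,0,0,0],[0,0,0,0],[0,0,0,0],[0,0,0,0],[0,0,0,0],[0,0,0,0]]]' 0.3 30
python3 to.py
python3 -m inch '[[[0,0,0,0],[0,0,0,0],[0,0,0,0],[0,0,0,0],[0,0,0,0],[0,0,0,0],[0,0,0,0],[0,0,0,0],[0,0,0,0],[0,0,0,0]]]' 0.8 20
python3 to.py
python3 - <<'E'
from h import *
snap("scene","pics/s9.png");a=cv2.cvtColor(cv2.imread("pics/s9.png"),cv2.COLOR_BGR2GRAY).astype(int)
for r in(221,223,225,227,229,231): print(r,a[r,262:304].tolist())
E
python3 -m inch '[[[0,0,0,0],[0,0,0,0],[0,0,0,0],[0,0,0,0],[0,0,0,0],[0,0,0,0],[0,0,0,0],[0,0,0,0],[0,0,0,0],[0,0,0,0]]]' 0.3 20
python3 to.py 606 31.5 11 -1.6
```

```text
clock: 30.7
tool_pos: [602.4, 29.4, 12.1]
eef_rot: [[0.996, -0.088, 0.027], [-0.028, -0.018, 0.999], [-0.087, -0.996, -0.02]]
ft_force: [0.4, -0.7, -0.2]
opening: 49.5
pos [602.4  29.4  12.1] yaw -1.62 F [ 0.4 -0.7 -0.2] tilt [-0.0875 -0.996  -0.0199] t 30.7 open 49.5
clock: 31.95
tool_pos: [602.4, 29.4, 12.1]
eef_rot: [[0.996, -0.088, 0.027], [-0.028, -0.018, 0.999], [-0.088, -0.996, -0.02]]
ft_force: [0.9, 0.5, 0.1]
opening: 68.1
pos [602.4  29.4  12.1] yaw -1.62 F [0.9 0.5 0.1] tilt [-0.0877 -0.9959 -0.0201] t 31.95 open 68.1
221 [104, 36, 17, 43, 59, 52, 66, 131, 79, 68, 97, 91, 69, 70, 67, 86, 83, 71, 68, 72, 80, 74, 68, 72, 75, 78, 69, 51, 54, 81, 77, 57, 52, 56, 41, 32, 68, 61, 23, 18, 31, 70]
223 [104, 35, 20, 45, 59, 51, 68, 131, 76, 68, 79, 81, 70, 74, 72, 83, 78, 70, 75, 73, 82, 76, 71, 72, 73, 79, 58, 51, 56, 82, 71, 54, 52, 58, 32, 30, 66, 53, 26, 18, 38, 71]
225 [100, 34, 12, 36, 60, 55, 69, 131, 84, 70, 74, 82, 71, 76, 71, 77, 75, 71, 73, 73, 84, 69, 69, 73, 77, 79, 53, 52, 51, 83, 71, 56, 55, 60, 39, 34, 61, 58, 21, 18, 40, 75]
227 [137, 124, 125, 94, 64, 52, 62, 131, 80, 70, 80, 77, 72, 73, 71, 81, 72, 66, 72, 71, 83, 76, 68, 77, 78, 79, 52, 52, 56, 79, 77, 56, 53, 54, 35, 37, 59, 50, 34, 35, 71, 77]
229 [128, 131, 132, 128, 99, 75, 97, 108, 67, 63, 71, 74, 68, 61, 64, 69, 67, 64, 68, 67, 71, 64, 62, 65, 67, 78, 67, 55, 63, 77, 77, 57, 54, 57, 43, 49, 60, 58, 59, 52, 57, 60]
231 [129, 134, 130, 110, 90, 89, 92, 91, 94, 96, 86, 95, 91, 94, 91, 89, 94, 90, 95, 69, 66, 63, 64, 68, 68, 62, 68, 66, 66, 65, 63, 65, 68, 63, 68, 63, 65, 58, 50, 55, 55, 55]
clock: 33.25
tool_pos: [602.5, 29.4, 12.3]
eef_rot: [[0.996, -0.088, 0.026], [-0.028, -0.018, 0.999], [-0.087, -0.996, -0.02]]
ft_force: [0.4, 0.0, 0.2]
opening: 49.4
pos [602.5  29.4  12.3] yaw -1.62 F [0.4 0.  0.2] tilt [-0.0874 -0.996  -0.0201] t 33.25 open 49.4
shift [3.5 0.9 2.3] twist -0.0
```

```bash
python3 -m inch '[[[0,0,0,0],[0,0,0,0],[0,0,0.4,0],[1.5,-0.13,0.4,0],[1.5,-0.13,0,0],[1,-0.09,0,0],[4.5,-0.45,0,0],[4.5,-0.45,0,0],[4,-0.4,0,0],[2.5,-0.25,0,0]]]' 0.3 20
python3 to.py 616 31.2 11.3 -1.6
```

```text
clock: 34.5
tool_pos: [615.1, 29.7, 12.5]
eef_rot: [[0.994, -0.11, 0.026], [-0.028, -0.018, 0.999], [-0.109, -0.994, -0.021]]
ft_force: [-10.3, -1.1, 9.7]
opening: 49.4
pos [615.1  29.7  12.5] yaw -1.6 F [-10.3  -1.1   9.7] tilt [-0.1094 -0.9938 -0.0209] t 34.5 open 49.4
shift [0.9 1.1 1.5] twist 0.0
```

```bash
python3 - <<'E'
from h import *
from fit import S as g
snap("scene","pics/s10.png")
A=[cv2.cvtColor(cv2.imread(f"pics/s{i}.png"),cv2.COLOR_BGR2GRAY).astype(np.float32) for i in(9,10)]
for r in range(228,242): print(r,A[0][r,272:282:3].astype(int),A[1][r,272:282:3].astype(int))
p=[proj(g,[[634+d,31,64]])[0] for d in(0,10)];print("px per 10mm",(p[1]-p[0]).round(2))
s0,s1=A[0][224:236,266:280],A[1][224:242,266:280]
w=[a[226:242,c0:c1] for a in A for c0,c1 in((266,298),)]
print(cv2.phaseCorrelate(A[0][227:237,283:297]*1.,A[1][227:237,283:297]*1.))
b=cv2.imread("pics/s10.png")[190:270,250:340]
cv2.imwrite("pics/m10.png",cv2.resize(b,None,fx=7,fy=7,interpolation=cv2.INTER_CUBIC))
E
python3 to.py
```

```text
228 [71 73 72 72] [47 72 82 71]
229 [71 61 67 67] [47 71 75 69]
230 [90 87 90 66] [41 68 72 68]
231 [86 94 94 69] [52 71 75 73]
232 [74 74 77 71] [ 98 101  99  73]
233 [68 73 73 72] [99 97 97 69]
234 [74 68 75 75] [90 87 89 78]
235 [73 73 77 74] [71 76 77 73]
236 [75 74 70 72] [70 71 74 69]
237 [70 75 72 72] [74 70 71 75]
238 [71 71 74 74] [77 74 72 76]
239 [71 72 74 71] [74 69 71 72]
240 [68 71 74 67] [73 76 73 71]
241 [72 73 72 72] [68 72 74 74]
px per 10mm [0.09 2.96]
((0.2846143829162955, 0.42222116031200585), 0.7580080048243205)
pos [615.2  29.8  12.6] yaw -1.6 F [-11.6  -0.4   8.4] tilt [-0.1095 -0.9938 -0.0209] t 34.55 open 49.5
```

View pics/m10.png

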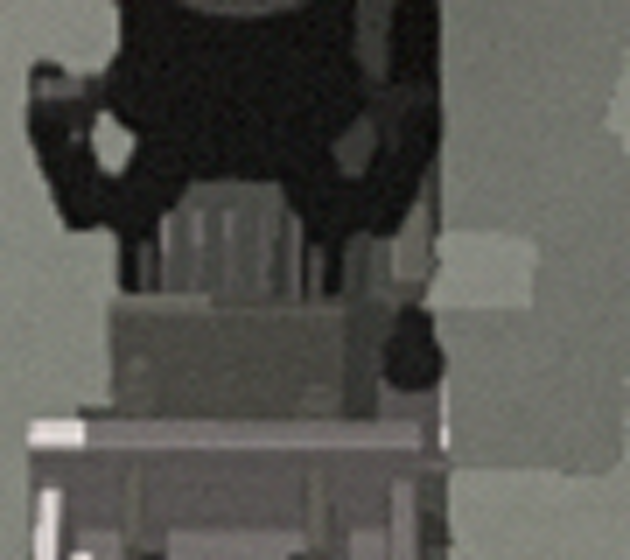

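The scene crop shows the sink against the plate. The sink is at columns 160-303 and the carrier at 112-345, so it is centred within about 1 mm. The carrier edge has moved about 2.2-2.6 px, which is roughly 8-9 mm. To reach 10 mm with less tool pitch, I'll back off, regrip flat once more and push in three rows.

```bash
python3 -m inch '[[[-3,0.3,0,0],[-3,0.3,0,0],[-3,0.3,0,0],[-2,0.2,0,0],[-0.5,0,0,0],[0,0,0,0],[0,0,0,0],[0,0,0,0],[0,0,0,0],[0,0,0,0]]]' 0.3 20
python3 to.py
python3 -m inch '[[[0,0,0,0],[0,0,0,0],[0,0,0,0],[0,0,0,0],[0,0,0,0],[0,0,0,0],[0,0,0,0],[0,0,0,0],[0,0,0,0],[0,0,0,0]]]' 0.75 20
python3 -m inch '[[[0,0,0,0],[0,0,0,0],[0,0,0,0],[0,0,0,0],[0,0,0,0],[0,0,0,0],[0,0,0,0],[0,0,0,0],[0,0,0,0],[0,0,0,0]]]' 0.3 20
python3 to.py 606.5 31.5 12.5 -1.6
python3 - <<'E'
from h import *
snap("scene","pics/s11.png")
A=cv2.cvtColor(cv2.imread("pics/s11.png"),cv2.COLOR_BGR2GRAY).astype(int)
for r in range(228,236): print(r,A[r,268:296:3])
E
```

```text
clock: 35.8
tool_pos: [605.1, 30.1, 12.4]
eef_rot: [[0.994, -0.106, 0.026], [-0.028, -0.018, 0.999], [-0.105, -0.994, -0.021]]
ft_force: [0.3, -0.2, -0.6]
opening: 49.4
pos [605.1  30.1  12.4] yaw -1.61 F [ 0.3 -0.2 -0.6] tilt [-0.1054 -0.9942 -0.0206] t 35.8 open 49.4
clock: 37.05
tool_pos: [605.1, 30.1, 12.5]
eef_rot: [[0.994, -0.106, 0.026], [-0.028, -0.018, 0.999], [-0.106, -0.994, -0.021]]
ft_force: [1.3, -0.3, -0.1]
opening: 64.4
clock: 38.3
tool_pos: [605.2, 30.0, 12.6]
eef_rot: [[0.994, -0.106, 0.026], [-0.028, -0.018, 0.999], [-0.105, -0.994, -0.021]]
ft_force: [0.3, -0.1, 0.9]
opening: 49.2
pos [605.2  30.   12.6] yaw -1.61 F [ 0.3 -0.1  0.9] tilt [-0.1053 -0.9942 -0.0207] t 38.3 open 49.2
shift [ 1.2 -0.   1.5] twist -0.0
228 [31 67 72 78 71 76 72 51 80 66]
229 [92 57 65 68 58 66 63 56 81 62]
230 [94 85 87 92 66 67 68 66 74 69]
231 [95 93 93 94 85 70 67 67 64 72]
232 [75 71 75 78 76 65 71 71 69 66]
233 [67 67 71 74 70 69 69 72 69 70]
234 [75 71 74 74 73 73 72 69 76 71]
235 [75 75 76 70 71 74 65 70 68 73]
```

```bash
python3 -m inch '[[[0,0,0,0],[0,0,0,0],[0,0,0,0],[0,0,0,0],[0,0,0,0],[0,0,0,0],[1.5,-0.16,0,0],[5.5,-0.7,0,0],[5.5,-0.7,0,0],[4.5,-0.6,0,0]]]' 0.3 20
python3 to.py 616.5 31.2 12.5 -1.6
python3 - <<'E'
from h import *
snap("scene","pics/s12.png")
A=cv2.cvtColor(cv2.imread("pics/s12.png"),cv2.COLOR_BGR2GRAY).astype(int)
for r in range(229,238): print(r,A[r,268:296:3])
E
python3 to.py
```

```text
clock: 39.6
tool_pos: [616.3, 29.8, 12.9]
eef_rot: [[0.992, -0.124, 0.025], [-0.028, -0.018, 0.999], [-0.124, -0.992, -0.021]]
ft_force: [-13.1, -0.5, 9.4]
opening: 49.5
pos [616.3  29.8  12.9] yaw -1.6 F [-13.1  -0.5   9.4] tilt [-0.1238 -0.9921 -0.0211] t 39.6 open 49.5
shift [0.2 0.3 1.4] twist -0.0
229 [14 55 70 74 65 78 75 54 83 69]
230 [20 48 73 76 70 78 76 57 80 66]
231 [20 53 73 76 76 74 74 58 83 65]
232 [59 80 83 89 68 71 70 62 72 67]
233 [93 92 95 94 72 72 71 66 72 68]
234 [ 96  98 102 101  86  81  83  79  80  82]
235 [73 75 77 82 76 74 70 74 67 72]
236 [71 71 71 71 73 67 66 70 70 70]
237 [72 72 71 75 73 77 66 72 70 72]
pos [616.6  29.8  12.9] yaw -1.61 F [-12.4   0.3   7.8] tilt [-0.1236 -0.9921 -0.0211] t 39.65 open 49.5
```

```bash
python3 -c "
from cell import close_job; print(close_job())"
```

```text
the job is handed in; nothing more can be done
None
```

I opened the gate, then pressed the heat sink against the plate, and handed the job in at about 40 s with the arm still holding it.

- **Gate:** I gripped the knob and swung the lever to square. Edge fits in the images afterwards put it within about 1° of 90°. I did not check it again at the end, because the gripper hid the knob. By its recorded positions, the gripper did not go back to the gate.
- **Heat sink:** I took the one farthest to the robot's right, stood it on the table in front of the carrier and pressed it against the plate.
- **Push:** The carrier edge shifted about 2.95 px in the last picture, which is about 10 mm. The wrist read 12–13 N along x. I put the excess down to table friction, since the sink is also pressed onto the table with about 8–9 N. The carrier never came near its end stop.
- **Regrips:** The first pushes reached only about 4 N, then 8 N, then 8–9 mm, and the tool pitched under load. I backed off and regripped twice so the sink sat flat again.

**Checks that disagreed or stayed open:**
- **Sideways centring:** The camera put the sink about 1 mm to +y of the plate's middle, and the arm's own position put it 1–2 mm to −y. I left it between the two.
- **Face squareness:** The tool pitched about 1° during the final push. I could not measure the sink's own tilt, so the face could lean by up to about that much.

I did not touch the jar, the board or the screwdriver.

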